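# Tighten a collet nut with a click wrench

## Task

Tighten the collet nut that has the orange-gripped torque wrench on it: swing the wrench handle clockwise (seen from above) until it breaks over with a click, stop at once without tightening further, and let go, leaving the wrench on its nut. Leave the plain flat spanner on the other stand where it is.

Things in the scene. Friction and masses are not known exactly. Their poses are not given: they have to be found in the camera images.
- wrench_grip (a point): Middle of the torque wrench's orange, black-banded grip (25 mm wide and high, 120 mm long), 85 mm above the bench, free beneath. The level wrench is captive on the nut in the green stand; handle roughly towards the robot. Own x: from grip to nut; z up. It moves on a level circle of 190 mm radius about the nut's axis, where a cutter stands up to 155 mm above the bench.
- nut_axis (a point): Point on the vertical axis of that collet nut (dark steel, 41 mm across, in the wrench's 60 mm round head), at the handle's height. Nut and break-over both turn about this axis.
- collet_nut (a joint): Angle of nut and wrench head, rad, grows clockwise seen from above (tightening); 0 to 0.35 at the start. Stays where left. Resistance in motion grows steadily from 1.0 N m at 0 (5 N at mid-grip) to 2.7 N m (14 N) at 0.88 to 0.97, where the wrench clicks: 0.5 to 0.97 rad of turning. During a pause before the click the push may sink to half.
- wrench_click (a joint): Break-over of the handle against the wrench head, rad, clockwise positive, 0 when unbroken. Gives way at 2.7 N m; over 0.05 it has clicked. The push at mid-grip falls from 14 N to 6 N up to a stop at 0.10; beyond, the nut is overtightened. Springs back to 0 (19 mm at the grip) when let go. When broken, a yellow tongue on the head is out of line with the handle.
- spanner_grip (a point): Point 190 mm out from its nut on the plain flat spanner (bare steel bar 22 mm wide, 7 mm thick, 85 mm above the bench) on the already tight nut in the blue stand. Bystander, not to be turned.

How it is judged:
On the way:
1. the wrench has broken over (clicked) (value of joint wrench_click above 0.05 rad), for 0.1 s.
At the end, for the whole second after the job is handed in: The wrench has clicked, the nut stands within about 0.15 rad of where the click came (joint collet_nut between 0.78 and 1.08), the wrench has been let go and sprung back straight (wrench_click under 0.03), and the plain spanner has moved less than 20 mm (value of joint collet_nut between 0.78 and 1.08 rad and value of joint wrench_click below 0.03 rad and distance of spanner_grip from where it was at the start of the episode below 0.02 m); the robot touches nothing.
It fails at once if the nut is overtightened: driven on well past the click (joint collet_nut over 1.08) (value of joint collet_nut above 1.08 rad).
It fails at once if the plain spanner is turned (its grip moved more than 20 mm) (distance of spanner_grip from where it was at the start of the episode above 0.02 m).
It also fails if it takes over 48 s, if anything falls off the work surface, if the arm or the gripper's body presses on something with over 40 N, if the wrist force passes 120 N, or if a joint passes its speed limit or range.

## Robot

A 6-joint arm with a two-finger parallel gripper is mounted at the origin on the work surface. World frame = base frame: x ahead of the robot, y to its left, z up, the work surface at z = 0. Lengths are in m, angles in rad, forces in N, time in s.
With the tool pointing down it reaches from about 0.275 to 0.825 m from the base axis. Payload 5.2 kg.
Tool frame: the origin (TCP) lies midway between the tips of the shut fingers; the grasp point (between the pads) lies 19 mm behind it (robot.grasp_offset is the distance from the TCP to the grasp point, in m); y points along the fingers, x is the direction in which the jaws open and shut, and the axes are right-handed (so a half turn about y gives the same grasp; the last joint's range is limited). The gripper opens to 93 mm and grips with 3 to 60 N. Pads are 15 mm wide; open, the fingers measure 128 mm over their backs; the gripper's body (75 mm by 188 mm) begins 65 mm behind the grasp point.
Start: joints at [0.963, 0.259, 1.535, -0, 1.348, -0.203], TCP at [0.217, 0.506, 0.219] pointing down, gripper open.
Joint ranges: [-3.14, 3.14], [-0.91, 2.08], [0.19, 2.58], [-1.22, 4.36], [0.22, 2.71], [-3.12, 3.12]. Speed limits (rad/s): [2.57, 2.57, 3.14, 3.14, 3.14, 3.14].

## Interface

Orientations are given as a unit quaternion [x, y, z, w].
In Python, from cell import robot, imaging gives the robot as it stands.
- The arm moves only by the tool carry_out, never from a script. Its argument "targets" is text: rows parted by semicolons, each of 7 numbers parted by spaces: the shift along the tool's x, y, z in m, then the turn, a rotation vector about the tool's x, y, z in rad, then the finger opening in m, from 0 to 0.093. In form: dx dy dz wx wy wz hand; .... A call has 1 to 10 rows; each row is the pose to reach, as a shift and turn from the pose measured when the call began, along the tool's axes at that moment; what a row does not reach only later rows make up. A row lasts 1/10 s, in which the tool goes at most 50 mm and 8.59 degrees, less where a joint would pass 70% of its speed; a pose out of reach is approached as far as the arm can. A call with a gripper value outside its range is refused whole. The fingers move at their own pace and stop on an object; the grip force is fixed at half the most. Time passes only in rows, so rows that repeat a pose let the fingers close. It gives the time, the measured TCP pose, the force and the opening at its end, in the units of the state.
- robot.sense(): the state, without advancing time (a new reading comes with each control period).
- imaging.grab_frame(name): name is "scene" or "top" or "wrist"; returns a dict with "pixels" (384x512x3 uint8, red, green, blue), "K" (3x3 intrinsics, pixels), "R" (3x3) and "t" (3): a world point X has camera coordinates R X + t; the wrist camera has in their place "hand_eye" (4x4, takes a point from camera to tool coordinates, whose origin is the TCP and whose axes are the tool frame's). Camera axes: x right, y down, z forward; pixel columns grow to the right and rows downward; lengths in m; the calibration is good to about 2 mm. A picture is of the moment at which its call begins: read the wrist's pose just before it. There is no depth.
- robot.sign_off(): hands the job in, once; it reports no verdict.
Trained networks look in a picture, given as the dict that the camera call returned (one of the last four; its "shot" number tells which), for a name from the list of things; names that differ only in an ending like _2 or _b are one class to them, and where a whole thing is asked for, a point or a joint stands for the part that bears it (a point fixed in the world has none). Each returns a list of dicts, best first, with "confidence" (0 to 1); they miss things now and then, are a little off and sometimes report something else, mostly with a low value. They report only what shows in the picture. A call takes as long as a camera call.
- imaging.find_in(name, picture): "point" ([row, column] in pixels, amid what is visible of it).
The state is a dict: "t": time; "qpos": joint angles; "dq": joint speeds; "joint_efforts": joint torques, N m; "eef_pos": TCP position; "ee_rot": TCP orientation; "ft_force": force on the tool from outside, world axes, zero at the start; "ft_torque": the same for the moment, N m; "grip_width": finger opening in m.
Only numpy, scipy, OpenCV 4.12 (cv2) and the standard library are available. Lean on these libraries where they do the work, as an engineer would, in place of code of your own. Each camera call takes 0.05 s, during which the arm holds its last target.

## Working session

There is one attempt and no reset: what is moved stays moved. The work goes in short steps, Python scripts to look and compute and a tool call to move; the robot and the scene stay as the last step left them, time stands still between calls to the robot, and variables do not carry over. Pictures are saved under pics/ and viewed, and the job is handed in when it is done.

Besides the shell and the picture viewer there is one more tool, called after "Call:" as name(argument=value, ...) on one line, values as JSON. carry_out: Moves the arm, as the interface text tells. Its arguments: {"type":"object","properties":{"targets":{"type":"string"}},"required":["targets"]}

```bash
mkdir -p pics; ls; python3 - <<'E'
from cell import robot, imaging
import cv2
s=robot.sense(); print({k:(v if not hasattr(v,'tolist') else v.tolist()) for k,v in s.items()})
for n in ("scene","top"):
    p=imaging.grab_frame(n); cv2.imwrite(f"pics/{n}0.png",p["pixels"][:,:,::-1])
    print(n,p["K"],p["R"],p["t"])
    for o in ("wrench_grip","nut_axis","collet_nut","wrench_click","spanner_grip"):
        try: print(o,imaging.find_in(o,p))
        except Exception as e: print(o,e)
E
```

```text
pics
{'t': 0.0, 'qpos': [0.9632305015281151, 0.25930877240771594, 1.5360708725466776, 3.2402570027964235e-05, 1.347998945776857, -0.20277093373012223], 'dq': [-0.0009226773430542137, 0.0006564099625382533, -0.0004407415134290087, -4.226756261448849e-05, 0.0002983145445280037, -0.002132339523520135], 'joint_efforts': [-0.0006630424832110293, -43.730560541152954, -28.401020765304565, 0.0717610982246697, 0.04153527785092592, -0.00013810575637762668], 'eef_pos': [0.2162443727099709, 0.5051177695724561, 0.21784103332160468], 'ee_rot': [0.5905280720789975, 0.38869177444541997, -0.3898727207342808, -0.5900801320095286], 'ft_force': [0.08119719605709172, -0.1629818171551393, -0.445768795779178], 'ft_torque': [0.00755171614358121, -0.00011540345581077455, -0.02009369802668403], 'grip_width': 0.09293136254041483}
scene [[464.68063656   0.         257.71808593]
 [  0.         464.68063656 196.14273009]
 [  0.           0.           1.        ]] [[-0.30374637  0.95272818  0.00686697]
 [ 0.50526814  0.16719042 -0.84661176]
 [-0.80773897 -0.25368559 -0.53216668]] [ 0.19950701 -0.19866015  1.635272
[... 280 characters left out ...]
 0.55}]
spanner_grip [{'point': [203.3, 178.5], 'confidence': 0.58}]
top [[352.56075651   0.         257.00121718]
 [  0.         352.56075651 192.85190045]
 [  0.           0.           1.        ]] [[-0.01977119 -0.99936964  0.02948596]
 [-0.99244057  0.01604421 -0.12167292]
 [ 0.12112315 -0.03166868 -0.99213219]] [-0.06123979  0.56524915  0.93416458]
wrench_grip [{'point': [217.1, 162.4], 'confidence': 0.81}]
nut_axis [{'point': [192.9, 160.9], 'confidence': 0.58}]
collet_nut [{'point': [197.0, 161.7], 'confidence': 0.67}, {'point': [216.6, 163.6], 'confidence': 0.66}]
wrench_click [{'point': [215.1, 165.6], 'confidence': 0.87}]
spanner_grip [{'point': [177.7, 314.7], 'confidence': 0.68}]
```

View pics/scene0.png

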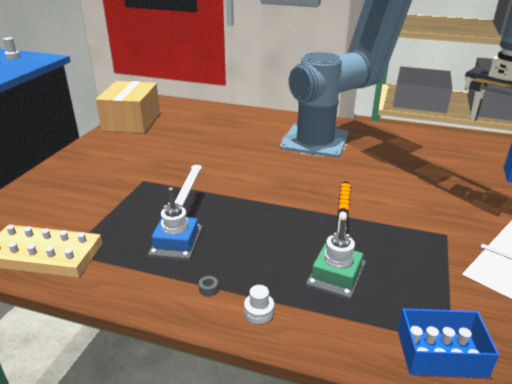

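View pics/top0.png

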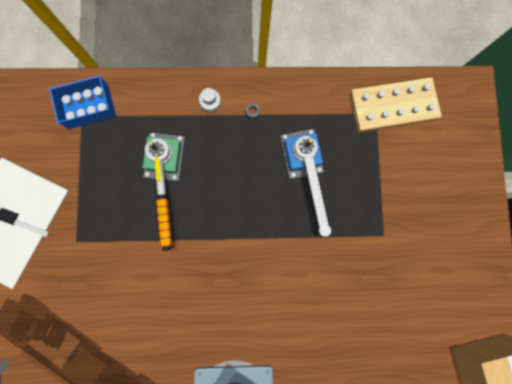

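```bash
cat > h.py <<'E'
import numpy as np, cv2
def ray(p,rc,z=0.085):
    d=p["R"].T@np.linalg.solve(p["K"],[rc[1],rc[0],1.]); c=-p["R"].T@p["t"]
    return c+d*(z-c[2])/d[2]
def proj(p,X):
    q=p["K"]@(p["R"]@np.asarray(X)+p["t"]); return q[1]/q[2],q[0]/q[2]
def orange(p,box=None):
    h=cv2.cvtColor(p["pixels"],cv2.COLOR_RGB2HSV)
    m=cv2.inRange(h,(8,190,150),(22,255,255))
    if box is not None:
        k=np.zeros_like(m);k[box[0]:box[1],box[2]:box[3]]=255;m&=k
    return m
def tri(ps,rcs):
    A=[];b=[]
    for p,rc in zip(ps,rcs):
        d=p["R"].T@np.linalg.solve(p["K"],[rc[1],rc[0],1.]);d/=np.linalg.norm(d);c=-p["R"].T@p["t"]
        P=np.eye(3)-np.outer(d,d);A.append(P);b.append(P@c)
    return np.linalg.lstsq(np.vstack(A),np.hstack(b),rcond=None)[0]
E
python3 - <<'E'
from cell import robot, imaging
from h import *
t=imaging.grab_frame("top");s=imaging.grab_frame("scene")
out=[]
for p,b,n in((t,(190,255,140,190),"t"),(s,(175,220,325,365),"s")):
    m=orange(p,b);ys,xs=np.nonzero(m);print(n,len(ys),ys.min(),ys.max(),xs.min(),xs.max())
    r=cv2.minAreaRect(np.c_[xs,ys].astype(np.float32));print(r)
    c=(r[0][1],r[0][0]);out.append(c);print(ray(p,c),ray(p,c,.0975))
print("tri",tri((t,s),out))
for n,b,f in(("top",(120,260,110,250),5),("top",(120,260,260,400),5),("scene",(170,300,280,420),5)):
    p=t if n=="top" else s
    cv2.imwrite(f"pics/c_{n}{b[2]}.png",cv2.resize(p["pixels"][b[0]:b[1],b[2]:b[3],::-1],None,fx=4,fy=4,interpolation=cv2.INTER_CUBIC))
E
```

```text
t 479 199 246 157 170
((163.34425354003906, 222.286865234375), (47.35020065307617, 10.592682838439941), 84.80557250976562)
[0.48592362 0.1717143  0.085     ] [0.48538511 0.16880437 0.0975    ]
s 249 183 209 338 350
((344.4268493652344, 195.65855407714844), (10.490996360778809, 25.951412200927734), 6.34019136428833)
[0.47708508 0.16960222 0.085     ] [0.49748459 0.1713966  0.0975    ]
tri [0.48570745 0.17041917 0.09030415]
```

View pics/c_top110.png

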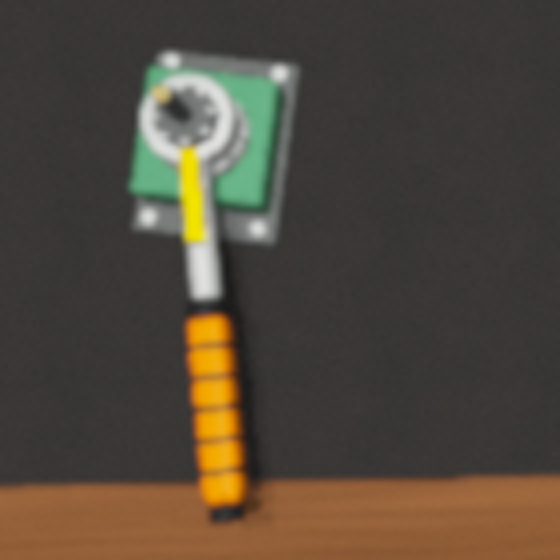

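View pics/c_scene280.png

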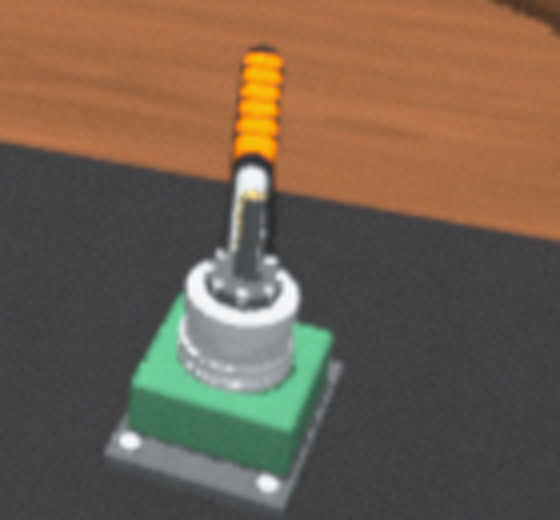

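```bash
cat >> h.py <<'E'
from scipy.spatial.transform import Rotation as Ro
def shift(s,target,Rt):
    """tool-frame shift/turn from state s to world target pos / Rotation"""
    R0=Ro.from_quat(s["ee_rot"]); 
    return R0.inv().apply(np.array(target)-s["eef_pos"]), (R0.inv()*Rt).as_rotvec()
E
python3 - <<'E'
from cell import robot, imaging
from h import *
s=robot.sense();R=Ro.from_quat(s["ee_rot"]).as_matrix();print(np.round(R,3))
t=imaging.grab_frame("top")
for z in (.085,.1,.115): print(z, ray(t,(149.5,157.5),z))
for a,b in(((120+510/4),(110+226/4)),((120+305/4),(110+206/4)),((120+316/4),(110+209/4)),((120+503/4),(110+225/4))): print(ray(t,(a,b),.0975))
E
```

```text
[[ 0.394  0.    -0.919]
 [ 0.919  0.     0.394]
 [ 0.    -1.    -0.   ]]
0.085 [0.67690346 0.18929364 0.085     ]
0.1 [0.67311749 0.18551271 0.1       ]
0.115 [0.66933152 0.18173179 0.115     ]
[0.42220253 0.1601796  0.0975    ]
[0.55169047 0.17428553 0.0975    ]
[0.54460873 0.1722988  0.0975    ]
[0.42655568 0.16085069 0.0975    ]
```

```bash
cat >> h.py <<'E'
NUT=np.array([0.674,0.187]); 
def pose(phi,off,z,r=0.19):
    """tool at handle angle phi (rad clockwise from direction -x i.e. phi=-0.102 at start), off = shift along clockwise tangent"""
    a=np.pi-phi; u=np.array([np.cos(a),np.sin(a)]); t=np.array([np.sin(a),-np.cos(a)])
    p=NUT+r*u+off*t
    return np.array([*p,z]), Ro.from_matrix(np.c_[[*t,0],[0,0,-1],[*u,0]])
E
python3 - <<'E'
from cell import robot, imaging
from h import *
s=robot.sense()
for z in(.2,.068):
    p,R=pose(-.102,-.06,z);print(p,[np.round(v,4) for v in shift(s,p,R)])
E
```

```text
[0.49109692 0.10796544 0.2       ] [array([-0.2574,  0.0187, -0.4089]), array([ 0.000e+00, -5.068e-01,  1.000e-04])]
[0.49109692 0.10796544 0.068     ] [array([-0.2574,  0.1507, -0.4089]), array([ 0.000e+00, -5.068e-01,  1.000e-04])]
```

Call:
carry_out(targets="-0.04 0 -0.06 0 -0.08 0 0; -0.07 0 -0.11 0 -0.15 0 0; -0.1 0 -0.15 0 -0.2 0 0; -0.13 0.005 -0.2 0 -0.25 0 0; -0.155 0.008 -0.24 0 -0.3 0 0; -0.18 0.01 -0.28 0 -0.35 0 0; -0.205 0.012 -0.325 0 -0.4 0 0; -0.23 0.015 -0.365 0 -0.45 0 0; -0.257 0.018 -0.409 0 -0.507 0 0; -0.257 0.018 -0.409 0 -0.507 0 0")

```text
t: 1.75
eef_pos: [0.493, 0.1053, 0.2007]
ee_rot: [0.474, 0.525, -0.525, -0.474]
ft_force: [-0.0, 0.5, 0.1]
grip_width: 0.0175
```

```bash
python3 - <<'E'
from cell import robot, imaging
from h import *
s=robot.sense();print(s["eef_pos"],s["grip_width"],s["qpos"])
w=imaging.grab_frame("wrist");cv2.imwrite("pics/w1.png",w["pixels"][:,:,::-1])
print(w["hand_eye"])
t=imaging.grab_frame("top");cv2.imwrite("pics/t1.png",t["pixels"][:,:,::-1])
p,R=pose(-.102,-.06,.068);print([np.round(v,4) for v in shift(s,p,R)])
def wproj(X):
    R0=Ro.from_quat(s["ee_rot"]);q=R0.inv().apply(np.array(X)-s["eef_pos"])
    H=np.linalg.inv(w["hand_eye"]);c=w["K"]@(H[:3,:3]@q+H[:3,3]);return c[1]/c[2],c[0]/c[2]
print(wproj([.485,.168,.0975]),wproj([.424,.1605,.0975]),wproj([.546,.173,.0975]),wproj([.674,.187,.1]))
m=orange(w);ys,xs=np.nonzero(m);print(len(ys));print(cv2.minAreaRect(np.c_[xs,ys].astype(np.float32)))
E
```

```text
[0.49300143 0.10532275 0.20067626] 0.017529443838994564 [-1.07282639e-02  1.89000345e-01  1.67071493e+00 -5.52861219e-04
  1.28093408e+00 -1.68315605e+00]
[[ 9.99999520e-01  5.59645647e-04  8.03884220e-04  8.59689319e-04]
 [-6.32076366e-04 -2.58263221e-01  9.66074381e-01 -1.66906477e-01]
 [ 7.48273050e-04 -9.66074426e-01 -2.58262743e-01  7.23846839e-02]
 [ 0.00000000e+00  0.00000000e+00  0.00000000e+00  1.00000000e+00]]
[array([0.0029, 0.1327, 0.0017]), array([ 0.0009, -0.0002, -0.0006])]
(np.float64(192.33664814882883), np.float64(318.8439744685939)) (np.float64(127.67266350359752), np.float64(321.37641237743406)) (np.float64(249.79589814257284), np.float64(314.1841049749628)) (np.float64(354.3284114572273), np.float64(309.29737983205047))
0
((0.0, 0.0), (0.0, 0.0), 0.0)
```

View pics/w1.png

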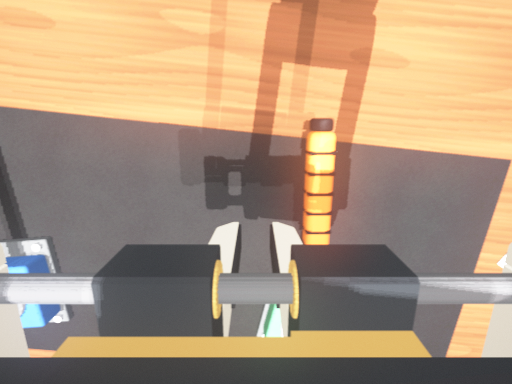

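View pics/t1.png

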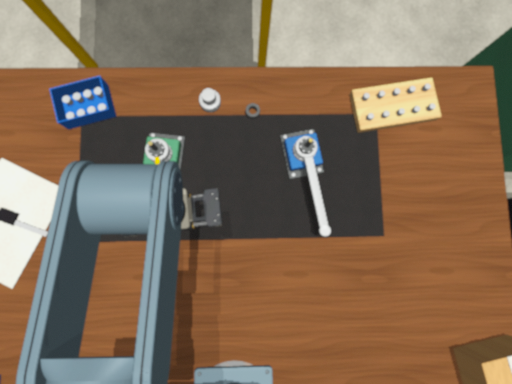

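Call:
carry_out(targets="0.003 0.04 0.002 0 0 0 0; 0.003 0.08 0.002 0 0 0 0; 0.003 0.11 0.002 0 0 0 0; 0.003 0.132 0.002 0 0 0 0; 0.003 0.132 0.002 0 0 0 0")

```text
t: 2.35
eef_pos: [0.4886, 0.1079, 0.0656]
ee_rot: [-0.474, -0.522, 0.525, 0.476]
ft_force: [-0.7, -0.8, -0.4]
grip_width: 0.0007
```

```bash
python3 - <<'E'
from cell import robot, imaging
from h import *
s=robot.sense();print(s["eef_pos"],s["grip_width"],s["ft_force"])
w=imaging.grab_frame("wrist");cv2.imwrite("pics/w2.png",w["pixels"][:,:,::-1])
E
```

```text
[0.48857257 0.10790836 0.06561824] 0.0006628667692080672 [-0.66408522 -0.75550703 -0.39465521]
```

View pics/w2.png

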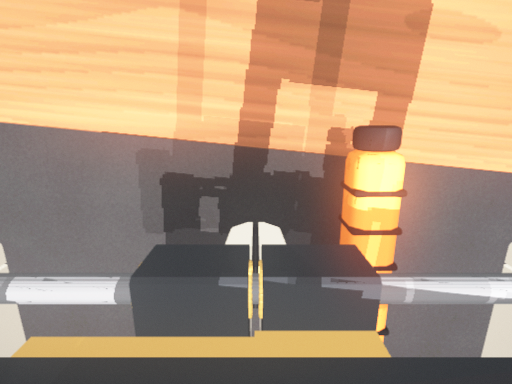

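Call:
carry_out(targets="0.015 0 0 0 0 0 0; 0.025 -0.001 0 0 0 0 0; 0.03 -0.002 0 0 0 0 0; 0.035 -0.002 0 0 0 0 0; 0.035 -0.002 0 0 0 0 0")

```text
t: 2.9
eef_pos: [0.4874, 0.1427, 0.0705]
ee_rot: [-0.475, -0.524, 0.525, 0.474]
ft_force: [0.1, -2.3, 0.9]
grip_width: 0.0007
```

```bash
cat >> h.py <<'E'
def arc(ds,off=-0.03,r=0.19):
    for d in ds:
        print("dphi %.3f: dx %.4f dz %.4f wy %.3f"%(d,r*np.sin(d)+off*(np.cos(d)-1),r*(np.cos(d)-1)-off*np.sin(d),d))
def where(s,off=-0.03):
    R=Ro.from_quat(s["ee_rot"]).as_matrix(); v=np.array(s["eef_pos"][:2])-NUT; d=np.hypot(*v)
    # tcp angle clockwise from -x, then contact handle angle
    a=np.arctan2(v[1],-v[0]); tool=np.arctan2(R[1,2],-R[0,2])
    return dict(dist=d, tcp=a, handle=a-np.arcsin(off/d), tool=tool, r=np.sqrt(d*d-off*off))
E
python3 - <<'E'
from cell import robot, imaging
from h import *
s=robot.sense();print(s["t"],s["eef_pos"],s["ft_force"],s["ft_torque"],where(s))
arc([.05,.1,.15,.2,.25,.3,.35,.4])
E
```

```text
2.9 [0.48744466 0.14267329 0.07053613] [ 0.08452839 -2.34249913  0.85363675] [-0.20955861 -0.04360127  0.01378991] {'dist': np.float64(0.1917491867061323), 'tcp': np.float64(-0.23328035486318355), 'handle': np.float64(-0.0761805595913817), 'tool': np.float64(-0.09897278095504193), 'r': np.float64(0.18938783118897368)}
dphi 0.050: dx 0.0095 dz 0.0013 wy 0.050
dphi 0.100: dx 0.0191 dz 0.0020 wy 0.100
dphi 0.150: dx 0.0287 dz 0.0023 wy 0.150
dphi 0.200: dx 0.0383 dz 0.0022 wy 0.200
dphi 0.250: dx 0.0479 dz 0.0015 wy 0.250
dphi 0.300: dx 0.0575 dz 0.0004 wy 0.300
dphi 0.350: dx 0.0670 dz -0.0012 wy 0.350
dphi 0.400: dx 0.0764 dz -0.0033 wy 0.400
```

Call:
carry_out(targets="0.005 0 0.001 0 0.025 0 0; 0.0095 0 0.0015 0 0.05 0 0; 0.0145 0 0.002 0 0.075 0 0; 0.019 0 0.002 0 0.1 0 0; 0.024 0 0.002 0 0.125 0 0; 0.029 0 0.002 0 0.15 0 0; 0.0335 0 0.002 0 0.175 0 0; 0.038 0 0.002 0 0.2 0 0; 0.043 0 0.002 0 0.225 0 0; 0.048 0 0.0015 0 0.25 0 0")

```text
t: 3.9
eef_pos: [0.4815, 0.188, 0.0707]
ee_rot: [0.538, 0.459, -0.462, -0.535]
ft_force: [-0.9, -11.3, 2.3]
grip_width: 0.0007
```

```bash
python3 - <<'E'
from cell import robot, imaging
from h import *
s=robot.sense();print(s["t"],s["eef_pos"],s["ft_force"],s["ft_torque"],where(s))
t=imaging.grab_frame("top");cv2.imwrite("pics/t3.png",t["pixels"][:,:,::-1])
w=imaging.grab_frame("wrist");cv2.imwrite("pics/w3.png",w["pixels"][:,:,::-1])
s=robot.sense();print(s["ft_force"])
E
```

```text
3.9 [0.48146339 0.18798305 0.07071436] [ -0.92769852 -11.26558052   2.34857465] [-1.73629004  0.00593358 -0.02681509] {'dist': np.float64(0.19253911627971285), 'tcp': np.float64(0.005105749522650306), 'handle': np.float64(0.1615556900990521), 'tool': np.float64(0.15163482814360565), 'r': np.float64(0.1901875687256472)}
[-0.32556956 -8.39331696  1.71109   ]
```

View pics/w3.png

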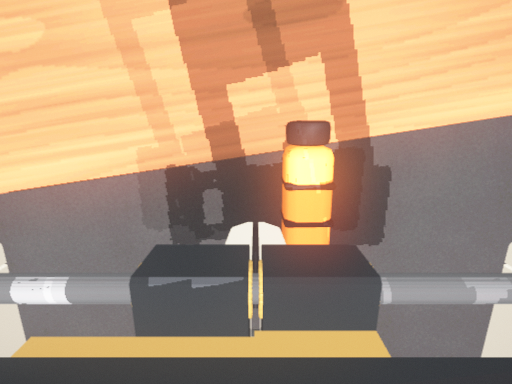

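View pics/t3.png

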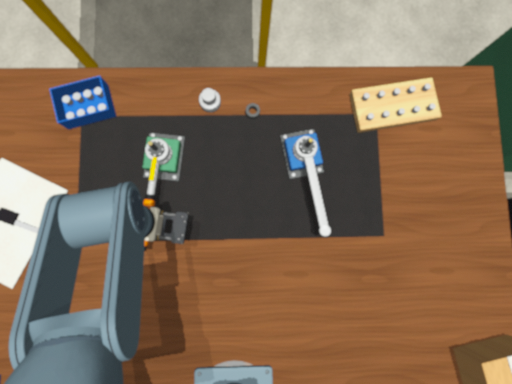

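Call:
carry_out(targets="0.005 0 0.001 0 0.025 0 0; 0.0095 0 0.0015 0 0.05 0 0; 0.0145 0 0.002 0 0.075 0 0; 0.019 0 0.002 0 0.1 0 0; 0.024 0 0.002 0 0.125 0 0; 0.029 0 0.002 0 0.15 0 0; 0.0335 0 0.002 0 0.175 0 0")

```text
t: 4.7
eef_pos: [0.4836, 0.2194, 0.0707]
ee_rot: [0.577, 0.409, -0.415, -0.572]
ft_force: [-3.9, -11.9, 4.5]
grip_width: 0.0005
```

```bash
python3 - <<'E'
from cell import robot, imaging
from h import *
s=robot.sense();print(s["t"],s["eef_pos"],s["ft_force"],s["ft_torque"],where(s))
E
```

```text
4.7 [0.48355539 0.21939082 0.07065108] [ -3.86600425 -11.91026567   4.45501105] [-1.79101154  0.47852725 -0.01355854] {'dist': np.float64(0.19317948956436543), 'tcp': np.float64(0.16846792723915022), 'handle': np.float64(0.32439499817032), 'tool': np.float64(0.3264969045443886), 'r': np.float64(0.19083583308264926)}
```

Call:
carry_out(targets="0.004 0 0.0005 0 0.02 0 0; 0.008 0 0.001 0 0.04 0 0; 0.012 0 0.0015 0 0.06 0 0; 0.014 0 0.0015 0 0.07 0 0")

```text
t: 5.1
eef_pos: [0.4853, 0.2304, 0.0707]
ee_rot: [0.592, 0.387, -0.396, -0.586]
ft_force: [-4.8, -11.6, 5.6]
grip_width: 0.0005
```

```bash
cat > st.py <<'E'
from cell import robot, imaging
from h import *
s=robot.sense();w=where(s);print(s["t"],np.round(s["eef_pos"],4),"F",np.round(s["ft_force"],2),"hor %.2f"%np.hypot(*s["ft_force"][:2]),{k:round(float(v),4) for k,v in w.items()})
E
python3 st.py
```

```text
5.1 [0.4853 0.2304 0.0707] F [ -4.8  -11.63   5.58] hor 12.59 {'dist': 0.1936, 'tcp': 0.226, 'handle': 0.3816, 'tool': 0.3965, 'r': 0.1912}
```

Call:
carry_out(targets="0.003 0 0.0005 0 0.01 0 0; 0.006 0 0.0005 0 0.02 0 0; 0.009 0 0.0005 0 0.03 0 0")

```text
t: 5.4
eef_pos: [0.4866, 0.2359, 0.0707]
ee_rot: [0.598, 0.376, -0.39, -0.591]
ft_force: [-5.4, -11.2, 8.4]
grip_width: 0.0005
```

```bash
python3 st.py
```

```text
5.4 [0.4866 0.2359 0.0707] F [ -5.44 -11.15   8.37] hor 12.41 {'dist': 0.1937, 'tcp': 0.2552, 'handle': 0.4107, 'tool': 0.4265, 'r': 0.1913}
```

Call:
carry_out(targets="0.003 -0.0005 0.0005 0 0.01 0 0; 0.006 -0.001 0.0005 0 0.02 0 0; 0.009 -0.001 0.0005 0 0.03 0 0")

```text
t: 5.7
eef_pos: [0.4877, 0.2409, 0.071]
ee_rot: [0.605, 0.365, -0.383, -0.595]
ft_force: [-4.7, -12.8, 3.2]
grip_width: 0.0005
```

```bash
python3 st.py
```

```text
5.7 [0.4877 0.2409 0.071 ] F [ -4.69 -12.76   3.19] hor 13.60 {'dist': 0.1939, 'tcp': 0.2817, 'handle': 0.4371, 'tool': 0.4563, 'r': 0.1916}
```

Call:
carry_out(targets="0.003 0 0 0 0.01 0 0; 0.006 0 0 0 0.015 0 0; 0.009 0 0.0005 0 0.02 0 0")

```text
t: 6.0
eef_pos: [0.4893, 0.2461, 0.0709]
ee_rot: [0.609, 0.356, -0.38, -0.598]
ft_force: [-6.3, -13.6, 8.0]
grip_width: 0.0004
```

```bash
python3 st.py
```

```text
6.0 [0.4893 0.2461 0.0709] F [ -6.3  -13.64   7.99] hor 15.02 {'dist': 0.1939, 'tcp': 0.3095, 'handle': 0.4648, 'tool': 0.4761, 'r': 0.1916}
```

Call:
carry_out(targets="0.003 -0.0005 0 0 0.01 0 0; 0.006 -0.0005 0.0005 0 0.02 0 0; 0.009 -0.0005 0.0005 0 0.03 0 0")

```text
t: 6.3
eef_pos: [0.4908, 0.251, 0.0711]
ee_rot: [0.616, 0.345, -0.373, -0.602]
ft_force: [-6.9, -13.0, 7.5]
grip_width: -0.0002
```

```bash
python3 st.py
```

```text
6.3 [0.4908 0.251  0.0711] F [ -6.86 -13.02   7.51] hor 14.72 {'dist': 0.194, 'tcp': 0.3359, 'handle': 0.4911, 'tool': 0.5061, 'r': 0.1917}
```

Call:
carry_out(targets="0.003 0 0 0 0.008 0 0; 0.006 0 0.0005 0 0.016 0 0")

```text
t: 6.5
eef_pos: [0.4914, 0.2531, 0.0712]
ee_rot: [0.62, 0.337, -0.37, -0.604]
ft_force: [-5.4, -12.9, 8.8]
grip_width: 0.0002
```

```bash
python3 st.py; python3 - <<'E'
from cell import robot, imaging
from h import *
t=imaging.grab_frame("top")
cv2.imwrite("pics/t4.png",cv2.resize(t["pixels"][125:245,90:230,::-1],None,fx=5,fy=5,interpolation=cv2.INTER_CUBIC))
E
python3 st.py
```

```text
6.5 [0.4914 0.2531 0.0712] F [ -5.38 -12.87   8.76] hor 13.95 {'dist': 0.1942, 'tcp': 0.3475, 'handle': 0.5025, 'tool': 0.5221, 'r': 0.1919}
6.55 [0.4915 0.2536 0.0712] F [ -4.41 -11.89   7.51] hor 12.69 {'dist': 0.1942, 'tcp': 0.3498, 'handle': 0.5049, 'tool': 0.5224, 'r': 0.1919}
```

View pics/t4.png

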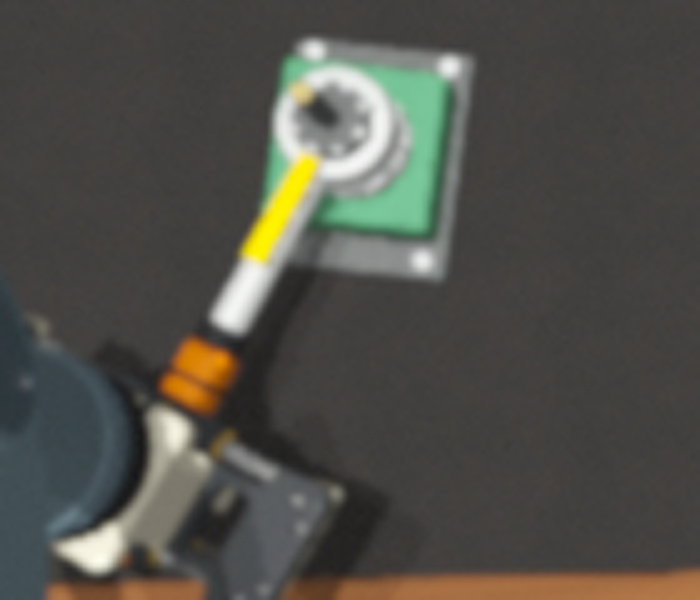

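```bash
cat > tongue.py <<'E'
from cell import robot, imaging
from h import *
def meas(px,p):
    h=cv2.cvtColor(px,cv2.COLOR_RGB2HSV);m=cv2.inRange(h,(25,150,120),(34,255,255));k=np.zeros_like(m);k[140:200,130:180]=255;m&=k
    ys,xs=np.nonzero(m)
    P=np.array([ray(p,(y,x),.1)[:2] for y,x in zip(ys,xs)]);c=P.mean(0);u,sv,v=np.linalg.svd(P-c);d=v[0]; d=d if d[0]<0 else -d
    return len(ys),c,np.arctan2(d[1],-d[0]), np.arctan2(c[1]-NUT[1],NUT[0]-c[0])
import sys
t=imaging.grab_frame("top")
if len(sys.argv)>1:cv2.imwrite(f"pics/{sys.argv[1]}.png",cv2.resize(t["pixels"][125:245,90:230,::-1],None,fx=5,fy=5,interpolation=cv2.INTER_CUBIC))
print("init",meas(cv2.imread("pics/top0.png")[:,:,::-1].copy(),t))
print("now",meas(t["pixels"],t))
E
python3 tongue.py; python3 st.py
```

```text
init (101, array([0.62264593, 0.18495696]), np.float64(-0.08065324937762611), np.float64(-0.039762532709763876))
now (101, array([0.6275741 , 0.21653325]), np.float64(0.5509353902615715), np.float64(0.566568157453208))
6.6 [0.4915 0.2536 0.0712] F [ -5.12 -11.58   7.62] hor 12.66 {'dist': 0.1942, 'tcp': 0.3497, 'handle': 0.5048, 'tool': 0.5218, 'r': 0.1919}
```

Call:
carry_out(targets="0.003 -0.0005 0 0 0.005 0 0; 0.006 -0.0005 0.0005 0 0.01 0 0; 0.008 -0.0005 0.0005 0 0.02 0 0")

```text
t: 6.9
eef_pos: [0.4928, 0.2573, 0.0713]
ee_rot: [0.624, 0.329, -0.367, -0.606]
ft_force: [-6.2, -12.7, 8.5]
grip_width: 0.0007
```

```bash
python3 st.py;python3 tongue.py; python3 st.py
```

```text
6.9 [0.4928 0.2573 0.0713] F [ -6.19 -12.67   8.45] hor 14.10 {'dist': 0.1943, 'tcp': 0.37, 'handle': 0.525, 'tool': 0.5417, 'r': 0.192}
init (101, array([0.62264593, 0.18495696]), np.float64(-0.08065324937762611), np.float64(-0.039762532709763876))
now (103, array([0.62822171, 0.21750911]), np.float64(0.550884787820237), np.float64(0.5878550765059521))
6.95 [0.493  0.2575 0.0714] F [ -5.72 -12.03   6.41] hor 13.33 {'dist': 0.1943, 'tcp': 0.3715, 'handle': 0.5266, 'tool': 0.5423, 'r': 0.1919}
```

Call:
carry_out(targets="0.003 -0.0005 0 0 0.005 0 0; 0.006 -0.0005 0 0 0.01 0 0; 0.009 -0.0005 0.0005 0 0.02 0 0")

```text
t: 7.25
eef_pos: [0.4947, 0.2619, 0.0715]
ee_rot: [0.629, 0.32, -0.363, -0.609]
ft_force: [-6.7, -12.9, 8.3]
grip_width: 0.0007
```

```bash
python3 st.py;python3 tongue.py|tail -1; python3 st.py
```

```text
7.25 [0.4947 0.2619 0.0715] F [ -6.73 -12.94   8.25] hor 14.58 {'dist': 0.1943, 'tcp': 0.3958, 'handle': 0.5508, 'tool': 0.5623, 'r': 0.192}
now (109, array([0.62925862, 0.2188095 ]), np.float64(0.5850598695056145), np.float64(0.6180463306788145))
7.3 [0.4949 0.2624 0.0715] F [ -6.15 -12.04   7.38] hor 13.52 {'dist': 0.1943, 'tcp': 0.3984, 'handle': 0.5534, 'tool': 0.5629, 'r': 0.1919}
```

Call:
carry_out(targets="0.003 -0.0005 0 0 0.005 0 0; 0.006 -0.0005 0 0 0.015 0 0; 0.009 -0.0005 0.0005 0 0.025 0 0")

```text
t: 7.6
eef_pos: [0.4969, 0.267, 0.0716]
ee_rot: [0.634, 0.309, -0.357, -0.612]
ft_force: [-6.0, -10.7, 8.4]
grip_width: 0.0005
```

```bash
python3 st.py;python3 tongue.py t5|tail -1; python3 st.py
```

```text
7.6 [0.4969 0.267  0.0716] F [ -6.   -10.71   8.44] hor 12.28 {'dist': 0.1943, 'tcp': 0.4244, 'handle': 0.5794, 'tool': 0.5882, 'r': 0.192}
now (109, array([0.62937579, 0.21867257]), np.float64(0.5773473253142375), np.float64(0.6172476697720233))
7.65 [0.4972 0.2676 0.0717] F [-6.74 -9.89  7.  ] hor 11.97 {'dist': 0.1943, 'tcp': 0.4281, 'handle': 0.5831, 'tool': 0.5888, 'r': 0.192}
```

Call:
carry_out(targets="0.003 -0.0005 0 0 0.01 0 0; 0.006 -0.0005 0 0 0.02 0 0; 0.008 -0.0005 0.0005 0 0.03 0 0")

```text
t: 7.95
eef_pos: [0.4992, 0.2722, 0.0718]
ee_rot: [0.64, 0.298, -0.349, -0.616]
ft_force: [-5.7, -7.2, 6.2]
grip_width: 0.0006
```

```bash
python3 st.py;python3 tongue.py t6|tail -1; python3 st.py
```

```text
7.95 [0.4992 0.2722 0.0718] F [-5.73 -7.16  6.23] hor 9.17 {'dist': 0.1944, 'tcp': 0.4538, 'handle': 0.6087, 'tool': 0.6191, 'r': 0.1921}
now (97, array([0.63020293, 0.21629153]), np.float64(0.5100288880534612), np.float64(0.5894788963550729))
8.0 [0.4995 0.2726 0.0718] F [-4.13 -7.28  5.91] hor 8.37 {'dist': 0.1944, 'tcp': 0.4561, 'handle': 0.6111, 'tool': 0.6196, 'r': 0.1921}
```

View pics/t6.png

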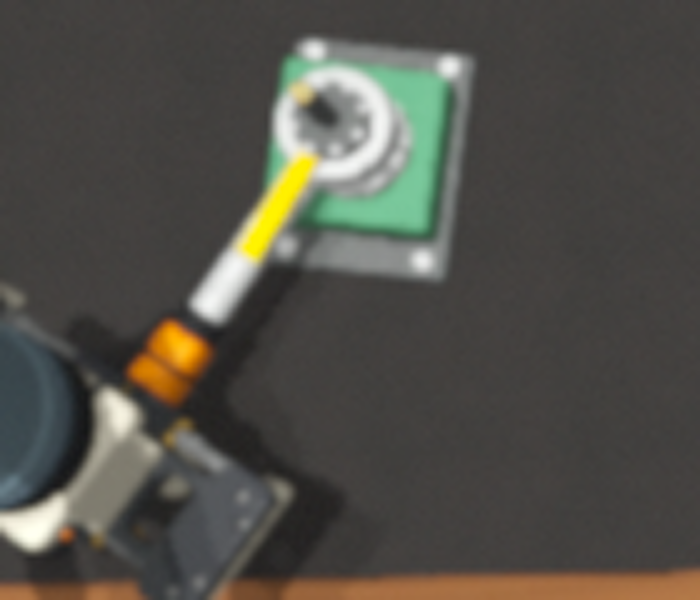

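Call:
carry_out(targets="0.003 -0.0005 0 0 0.01 0 0; 0.005 -0.0005 0 0 0.015 0 0; 0.005 -0.0005 0 0 0.015 0 0")

```text
t: 8.3
eef_pos: [0.5005, 0.275, 0.0719]
ee_rot: [0.643, 0.292, -0.346, -0.618]
ft_force: [-4.8, -6.8, 3.2]
grip_width: 0.0003
```

```bash
python3 st.py;python3 tongue.py t7|tail -1; python3 st.py
```

```text
8.3 [0.5005 0.275  0.0719] F [-4.81 -6.8   3.24] hor 8.33 {'dist': 0.1945, 'tcp': 0.4693, 'handle': 0.6242, 'tool': 0.6347, 'r': 0.1922}
now (96, array([0.62947104, 0.21627302]), np.float64(0.4974922460468554), np.float64(0.5815546747594728))
8.35 [0.5006 0.2749 0.0719] F [-5.02 -6.    4.42] hor 7.83 {'dist': 0.1944, 'tcp': 0.4691, 'handle': 0.624, 'tool': 0.6346, 'r': 0.1921}
```

Call:
carry_out(targets="-0.004 0 0 0 0 0 0; -0.008 0 0 0 0 0 0; -0.012 0 0 0 0 0 0; -0.017 0 0 0 0 0 0; -0.023 0 0 0 0 0 0; -0.03 0 0 0 0 0 0; -0.04 0 0 0 0 0 0; -0.05 0 0 0 0 0 0; -0.06 0 0 0 0 0 0; -0.06 0 0 0 0 0 0")

```text
t: 9.35
eef_pos: [0.464, 0.2257, 0.0771]
ee_rot: [0.643, 0.291, -0.346, -0.618]
ft_force: [-0.9, 0.6, -0.8]
grip_width: 0.0003
```

```bash
python3 st.py;python3 tongue.py t8|tail -1; python3 -c "
from cell import robot,imaging
import cv2
w=imaging.grab_frame('wrist');cv2.imwrite('pics/w8.png',w['pixels'][:,:,::-1])"
```

```text
9.35 [0.464  0.2257 0.0771] F [-0.87  0.58 -0.84] hor 1.05 {'dist': 0.2135, 'tcp': 0.1824, 'handle': 0.3234, 'tool': 0.6352, 'r': 0.2114}
now (109, array([0.62940127, 0.21878921]), np.float64(0.5881568169980056), np.float64(0.6192537269978775))
```

View pics/t8.png

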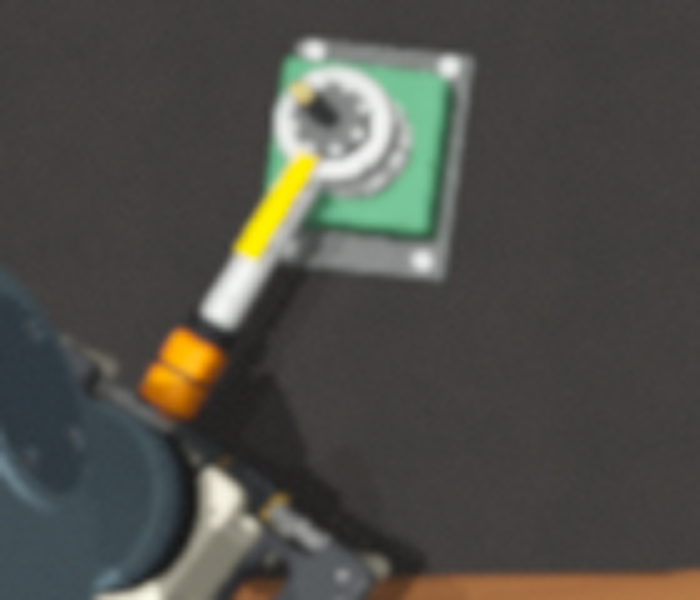

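View pics/w8.png

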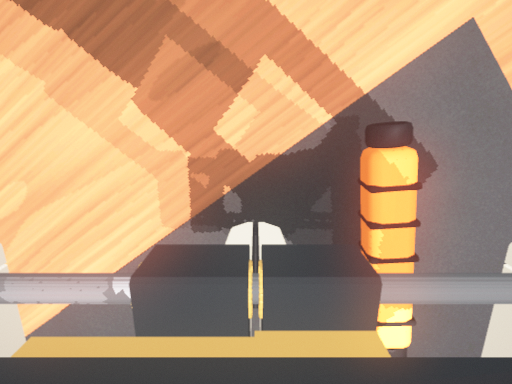

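Call:
carry_out(targets="-0.01 -0.04 0 0 0 0 0; -0.01 -0.08 0 0 0 0 0; -0.01 -0.12 0 0 0 0 0; -0.01 -0.12 0 0 0 0 0; -0.01 -0.12 0 0 0 0 0")

```text
t: 9.95
eef_pos: [0.4662, 0.2269, 0.1984]
ee_rot: [0.643, 0.293, -0.345, -0.618]
ft_force: [0.5, 0.3, -1.0]
grip_width: 0.0003
```

```bash
python3 st.py;python3 tongue.py t9|tail -1; python3 - <<'E'
from cell import robot,imaging
import cv2,numpy as np
t=imaging.grab_frame("top");a=cv2.imread('pics/top0.png')[:,:,::-1].astype(int);d=abs(t["pixels"][125:240,280:345].astype(int)-a[125:240,280:345]).max(2);print("spanner area diff",d.mean(),(d>60).sum())
print(robot.sense()["ft_force"],abs(np.array(robot.sense()["dq"])).max())
E
```

```text
9.95 [0.4662 0.2269 0.1984] F [ 0.53  0.34 -1.03] hor 0.63 {'dist': 0.2116, 'tcp': 0.1896, 'handle': 0.3319, 'tool': 0.6348, 'r': 0.2094}
now (108, array([0.62956189, 0.21876472]), np.float64(0.5927447875416043), np.float64(0.6205952690327774))
spanner area diff 12.278929765886287 0
[-0.47302082  0.31926537 -0.52447137] 0.010861999394998285
```

View pics/t9.png

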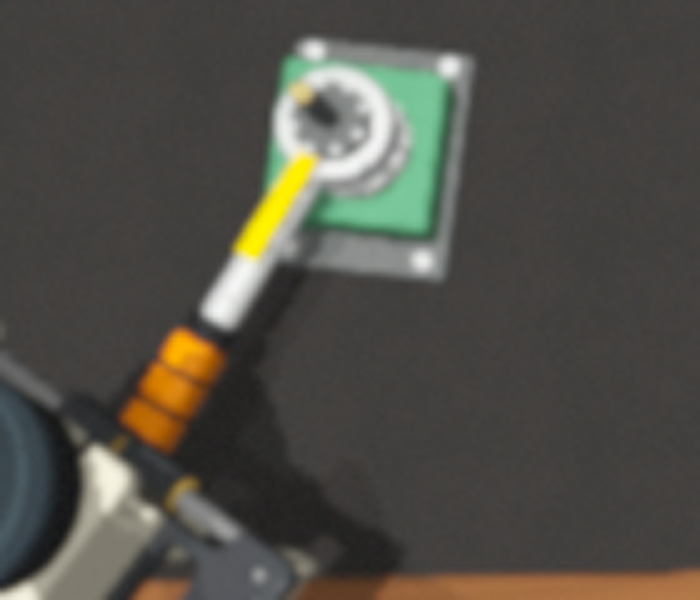

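The tool is clear. The tongue at crop pixel (275, 205) lines up with the handle, and the spanner area hasn't changed, so I'm handing in.

```bash
python3 -c "
from cell import robot
print(robot.sign_off())"
```

```text
the job is handed in; nothing more can be done
None
```

The collet nut is tightened to the click, the wrench has been let go and is still on its nut, and the job was handed in at about 10 s of the 48 s allowed. No verdict came back, so this rests on my own checks.

**Tightening:** I pushed the orange grip clockwise with the closed fingers, following the 190 mm arc. The push rose to about 15 N. The head then stopped turning while the handle kept moving, the push fell to about 8 N, and the yellow tongue went visibly out of line. I stopped there, with the handle roughly 0.065–0.07 rad past the point where it gave way, and backed off.

**Last checks:**
- **Wrench straight:** the tongue is back in line with the handle, and its measured direction matches the value from before the break-over.
- **Nut position:** the head stayed where it was when the wrench gave way, about 0.66–0.67 rad of turning from the start. I could not read the nut angle directly. It follows from the stated click range of 0.88–0.97 rad.
- **Spanner:** its area in the top view shows no change from the start image.
- **Robot:** the fingers are clear above the handle, and the force reading is about zero.

**Disagreements:** The horizontal push read up to 1 N above the stated 14 N, probably from sensor offset and friction. The vertical force reached 9 N from rubbing on the grip. While the wrench was broken over, the tongue angle read low in the top view, so I relied on the handle travel and the force drop instead.

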